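# Square a sample platform into the corner of its loading base

## Robot

A 6-joint arm with a two-finger parallel gripper is mounted at the origin on the work surface. World frame = base frame: x ahead of the robot, y to its left, z up, the work surface at z = 0. Lengths are in m, angles in rad, forces in N, time in s.
With the tool pointing down it reaches from about 0.275 to 0.725 m from the base axis. Payload 15.9 kg.
Tool frame: the origin (TCP) lies midway between the tips of the shut fingers; the grasp point (between the pads) lies 19 mm behind it; z points along the fingers, y is the line along which they close (so a half turn about z gives the same grasp; the last joint's range is limited). The gripper opens to 85 mm and grips with 20 to 120 N. Pads are 22 mm wide; open, the fingers measure 114 mm over their backs; the gripper's body (76 mm by 85 mm) begins 54 mm behind the grasp point. The pads swing forward as they close: fully open they stand 13 mm farther back than shut.
Start: joints at [-1.306, 0.213, -0.034, 1.323, 0, 1.571], TCP at [0.131, -0.483, 0.231] pointing down, gripper open.
Joint ranges: [-2.98, 2.98], [-0.74, 1.72], [-1.14, 1.35], [-2.1, 2.04], [-1.57, 1.44], [-3.14, 3.14]. Speed limits (rad/s): [1.89, 1.89, 2.39, 2.57, 3.14, 3.14].

## Interface

Orientations are given as a unit quaternion [x, y, z, w].
In Python, from station import ctrl gives the robot as it stands.
- The arm moves only by the tool send_rows, never from a script. Its argument "steps" is a list that holds one entry, the list of rows, each a list of 7 numbers: the shift along the world's x, y, z in cm, then the turn, a rotation vector about the world's x, y, z in degrees, then the closure, from -1 (fully open) to 1 (shut). In form: [[[dx, dy, dz, wx, wy, wz, fingers], ...]]. A call has exactly 5 rows; each row is the pose to reach, as a shift and turn from the pose commanded when the call began; what a row does not reach only later rows make up. A row lasts 1/12 s, in which the tool goes at most 41.7 mm and 7.16 degrees, less where a joint would pass 70% of its speed; a pose out of reach is approached as far as the arm can. A call with a gripper value outside its range is refused whole. The fingers move at their own pace and stop on an object; "grip_force" is the grip in N (left out, the last holds). Time passes only in rows, so rows that repeat a pose let the fingers close, or fill a call up. It gives the time, the measured TCP pose, the force, the opening and the grip force at its end, in the units of the state.
- ctrl.sense(): the state, without advancing time (a new reading comes with each control period).
- ctrl.capture(name): name is "scene" or "top" or "wrist"; returns a dict with "image" (420x560x3 uint8, red, green, blue), "depth" (420x560 float32, m along the optical axis (not along the pixel's ray), 0 where there is no reading), "vfov" (degrees; the focal length in pixels is half the picture's height over the tangent of half this angle, whatever the lens; pixels are square), "cx", "cy" (the principal point, pixels), "dist" ([k1, k2, p1, p2, k3] as OpenCV has them; the pictures are not rectified), "cam_to_world" (4x4, takes a point from camera to world coordinates); the wrist camera has in their place "mount" (4x4, takes a point from camera to tool coordinates, whose origin is the TCP and whose axes are the flange's). Camera axes: x right, y up, looking along -z (the intrinsics and any distortion apply to the point x, -y, -z); pixel columns grow to the right and rows downward; lengths in m; the calibration is good to about 2 mm. A picture is of the moment at which its call begins: read the wrist's pose just before it.
- ctrl.close_job(): hands the job in; it is judged then, once.
Trained networks look in a picture, given as the dict that the camera call returned (one of the last four; its "shot" number tells which), for a name from the list of things; names that differ only in an ending like _2 or _b are one class to them, and where a whole thing is asked for, a point or a joint stands for the part that bears it (a point fixed in the world has none). Each returns a list of dicts, best first, with "score" (0 to 1); they miss things now and then, are a little off and sometimes report something else, mostly with a low value. They report only what shows in the picture. A call takes as long as a camera call. They do not tell look-alikes from the thing itself.
- ctrl.cut_out(target, picture): "mask" (420x560 bool, what is visible of it) and "bbox" ([centre column, centre row, width, height] as shares, 0 to 1, of the picture: columns of its width, rows of its height, round what is visible of it).
- ctrl.spot_point(target, picture): "at" ([row, column] as shares, 0 to 1, of the picture: columns of its width, rows of its height: a listed point, or the origin of a listed thing).
The state is a dict: "time": time; "qpos": joint angles; "qd": joint speeds; "joint_efforts": joint torques, N m; "tool_pos": TCP position; "tool_rot": TCP orientation; "ft_force": force on the tool from outside, world axes, zero at the start; "ft_torque": the same for the moment, N m; "opening": finger opening in m; "finger_force": force on a finger pad.
Only numpy, scipy, OpenCV 4.12 (cv2) and the standard library are available. Lean on these libraries where they do the work, as an engineer would, in place of code of your own. Each camera call takes 0.05 s, during which the arm holds its last target. There are 200 camera calls.

## Task

Push the square sample platform, with the biscuit disc riding on it, along the loading base until it sits flush against the long back rail and also flush against the side of the cross stop that faces it. Only push the platform, with the fingers: do not lift or tip it, do not touch the disc, and keep it lying inside the ring marked on the platform. Leave the weight, the jar and the probe where they stand, and back away at the end.

Things in the scene. Friction and masses are not known exactly. Their poses are not given: they have to be found in the camera images.
- base: Fixed loading base: white slab topped by a plain grey plate, 270 (x) x 450 (y) x 24 mm high, on the table, turned by up to 0.28 rad. Origin: centre of its underside; the plate's surface is at z = 24 mm in its frame. A dark back rail stands on its far (+x) side and a cross stop juts from the rail's middle. Platform and weight start on opposite sides (+y, -y) of the cross stop, either way round.
- rail (a point): Dark steel back rail fixed on the base, 440 mm long along the base's y, 22 mm thick, 20 mm high. This point: middle of the top edge of its inner face, at (85, 0, 44) mm in the base's frame; the face is the base's plane x = 85 mm, looking to -x.
- stop (a point): Dark steel cross stop fixed on the base, 80 mm along the base's x, 16 mm wide in y, 20 mm high. This point: middle of the top edge of its near (-x) end, at (5, 0, 44) mm in the base's frame; the bar runs from here to the rail (x = 5 to 85 mm), its two sides are the planes y = -8 and +8 mm.
- platform: Loose sample platform, 110 x 110 x 40 mm high, 0.4 to 0.85 kg: two equal metal plates (z = 0 to 8 and 30 to 40 mm) on four black posts; a 68 mm ring is scribed on its top. Origin: centre of its underside; x, y axes normal to its side faces. Starts on the base's plate, clear of rail and stop, within 0.22 rad of the base's axes. Slides under a push of about 2 to 10 N.
- sample: Loose brown biscuit disc, 44 mm diameter, 15 mm high, 30 g, lying flat on the platform's top inside the ring, within 4 mm of the middle. Origin: centre of its underside (z axis up). Held by friction only; not to be touched.
- weight: Bystander: brass calibration weight with a knob, 44 mm diameter, 60 mm high, 0.5 kg, standing on the base's plate on the other side of the cross stop. Origin: centre of its underside.
- jar: Bystander: white jar, 60 mm diameter, 85 mm high, standing on the table beside the base. Origin: centre of its underside.
- probe: Bystander: black plastic probe standing on its 50 mm round foot, 76 mm high, on the table beside the base. Origin: centre of its underside.
Things that resemble listed ones, but are neither listed nor needed, are in the scene too. There is more than one size of the platform; the one meant has the size given above.

How it is judged:
At the end, for the whole second after the job is handed in: Platform flat on the plate, at rest, within 3 mm of touching the rail and 3 mm of touching a side of the cross stop, square to 0.035 rad; disc flat on it within 12 mm of its middle; weight, jar and probe upright within 15 mm of where they were (x of platform in the frame of base between 0.027 and 0.033 m and (y of platform in the frame of base between 0.06 and 0.066 m or y of platform in the frame of base between -0.066 and -0.06 m) and angle between the y axis of platform and the y axis of base, either way round below 0.035 rad and z of platform in the frame of base between 0.021 and 0.027 m and angle between each of platform, sample's own z axis and vertical below 0.05 rad and horizontal distance between sample and platform below 0.012 m and z of sample in the frame of platform between 0.037 and 0.044 m and linear speed of each of platform, sample below 0.005 m/s and distance of each of weight, jar, probe from where it was at the start of the episode below 0.015 m and angle between each of weight, jar, probe's own z axis and vertical below 0.1 rad).
It fails at once if the platform is lifted off the plate (10 mm) or tipped (0.15 rad) (z of platform in the frame of base above 0.034 m or angle between platform's own z axis and vertical above 0.15 rad).
It fails at once if the disc is touched by the robot (contact force between any of the fingers, the arm and sample above 0.3 N).
It fails at once if the disc is lifted off, tipped or falls off the platform (z of sample in the frame of platform above 0.05 m or z of sample in the frame of platform below 0.03 m or angle between sample's own z axis and vertical above 0.3 rad).
It fails at once if the weight, the jar or the probe is shifted by 15 mm or tipped (distance of any of weight, jar, probe from where it was at the start of the episode above 0.015 m or angle between any of weight, jar, probe's own z axis and vertical above 0.3 rad).
It also fails if it takes over 42 s, if anything falls off the work surface, if the arm or the gripper's body presses on something with over 40 N, if the wrist force passes 120 N, or if a joint passes its speed limit or range.

## Working session

There is one attempt and no reset: what is moved stays moved. The work goes in short steps, Python scripts to look and compute and a tool call to move; the robot and the scene stay as the last step left them, time stands still between calls to the robot, and variables do not carry over. Pictures are saved under pics/ and viewed, at most 10 in all, crops included, and the job is handed in when it is done.

Besides the shell and the picture viewer there is one more tool, called after "Emit:" as a command line: name --argument value ..., lists and objects as JSON in quotes. send_rows: Moves the arm, as the interface text tells. Its arguments: {"type":"object","properties":{"steps":{"type":"array"},"grip_force":{"type":"number"}},"required":["steps"]}

```bash
mkdir -p pics; cat > h.py <<'E'
import numpy as np,cv2
from station import ctrl
def K(c):
    h=c["image"].shape[0]; f=h/2/np.tan(np.radians(c["vfov"])/2)
    return np.array([[f,0,c["cx"]],[0,f,c["cy"]],[0,0,1]])
def rays(c,px):  # px (N,2) col,row -> cam dirs with depth 1 (x,y up,-z)
    u=cv2.undistortPoints(np.array(px,float).reshape(-1,1,2),K(c),np.array(c["dist"],float)).reshape(-1,2)
    return np.c_[u[:,0],-u[:,1],-np.ones(len(u))]
def atz(c,px,z):
    T=np.array(c["cam_to_world"]);d=rays(c,px)@T[:3,:3].T;o=T[:3,3]
    return o+d*((z-o[2])/d[:,2])[:,None]
def cloud(c):
    T=np.array(c["cam_to_world"]);h,w=c["depth"].shape
    px=np.stack(np.meshgrid(np.arange(w),np.arange(h)),-1).reshape(-1,2)
    P=rays(c,px)*c["depth"].reshape(-1,1)
    return (P@T[:3,:3].T+T[:3,3]).reshape(h,w,3)
def proj(c,P):
    T=np.linalg.inv(np.array(c["cam_to_world"]));p=np.atleast_2d(P)@T[:3,:3].T+T[:3,3]
    p=p*[1,-1,-1]
    return cv2.projectPoints(p,np.zeros(3),np.zeros(3),K(c),np.array(c["dist"],float))[0].reshape(-1,2)
def save(n,im,s=1): cv2.imwrite("pics/"+n,cv2.resize(im[...,::-1],None,fx=s,fy=s))
E
python3 - <<'E'
from h import *
np.set_printoptions(precision=4,suppress=True)
print(ctrl.sense())
for n in("top","scene"):
    c=ctrl.capture(n); save(n+".png",c["image"],1.4); W=cloud(c)
    print(n,c["cam_to_world"],c["vfov"])
    for t in("base","platform","sample","weight","jar","probe"):
        for r in ctrl.cut_out(t,c)[:3]:
            m=r["mask"]&(c["depth"]>0); 
            if m.sum(): print(t,round(r["score"],2),np.array(r["bbox"])*[560,420,560,420],np.median(W[m],0),np.percentile(W[m][:,2],[5,95]))
    for t in("rail","stop","platform","sample"):
        for r in ctrl.spot_point(t,c)[:3]:
            p=np.array(r["at"])[::-1]*[560,420]; z=dict(rail=.044,stop=.044,platform=.024,sample=.064)[t]
            print(t,round(r["score"],2),p,atz(c,[p],z))
E
```

```text
{'time': 0.0, 'qpos': array([-1.3061,  0.2134, -0.035 ,  1.3235, -0.    ,  1.5708]), 'qd': array([ 0.0014,  0.0007, -0.0016,  0.0002,  0.    ,  0.0007]), 'joint_efforts': array([ -0.0034, -68.6162,  48.7112,   0.0177,  -0.0001,  -0.    ]), 'tool_pos': array([ 0.1307, -0.4823,  0.2308]), 'tool_rot': array([ 0.9913,  0.132 , -0.0001, -0.0005]), 'ft_force': array([0.6153, 0.6285, 0.1397]), 'ft_torque': array([-0.0307, -0.0672, -0.0228]), 'finger_force': 0.0, 'opening': 0.08568525075861018}
top [[-0.012   0.9838 -0.1786  0.294 ]
 [-0.9998 -0.009   0.0176  0.0236]
 [ 0.0158  0.1788  0.9838  1.1037]
 [ 0.      0.      0.      1.    ]] 49.29151493655034
base 0.95 [294.56  162.582 188.888 124.782] [ 0.5897 -0.0164  0.0234] [0.0195 0.043 ]
platform 0.83 [417.088 292.236  79.8    82.488] [ 0.2719 -0.2955  0.0549] [0.0144 0.0583]
platform 0.78 [312.2   260.4    41.608  39.606] [ 0.3379 -0.0574  0.0264] [0.0018 0.0297]
platform 0.61 [345.856 173.544  48.328  49.896] [ 0.5375 -0.1396  0.0626] [0.0308 0.0662]
weight 0.62 [241.864 171.318  16.688  18.606] [0.5469 0.0965 0.064 ] [0.044  0.0836]
jar 
[... 1249 characters left out ...]
676 0.0805]
sample 0.27 [385.672 152.754  18.928  32.298] [0.469  0.4379 0.0574] [0.0111 0.086 ]
weight 0.86 [325.696 214.746  21.     23.52 ] [0.562  0.0911 0.0604] [0.0264 0.0831]
jar 0.78 [383.992 151.62   21.784  34.986] [0.4701 0.439  0.0546] [0.004  0.0858]
probe 0.81 [136.416 314.748  23.184  27.888] [ 0.5146 -0.4425  0.0131] [-0.001   0.0716]
rail 0.97 [316.12  270.396] [[ 0.6825 -0.045   0.044 ]]
stop 0.61 [296.184 248.22 ] [[ 0.5976 -0.0362  0.044 ]]
platform 0.96 [234.024 204.582] [[ 0.3424 -0.0552  0.024 ]]
platform 0.75 [254.52 260.82] [[ 0.5508 -0.1335  0.024 ]]
platform 0.58 [150.416 234.906] [[ 0.3016 -0.2993  0.024 ]]
sample 0.64 [250.376 250.698] [[ 0.5469 -0.1409  0.064 ]]
```

View pics/top.png

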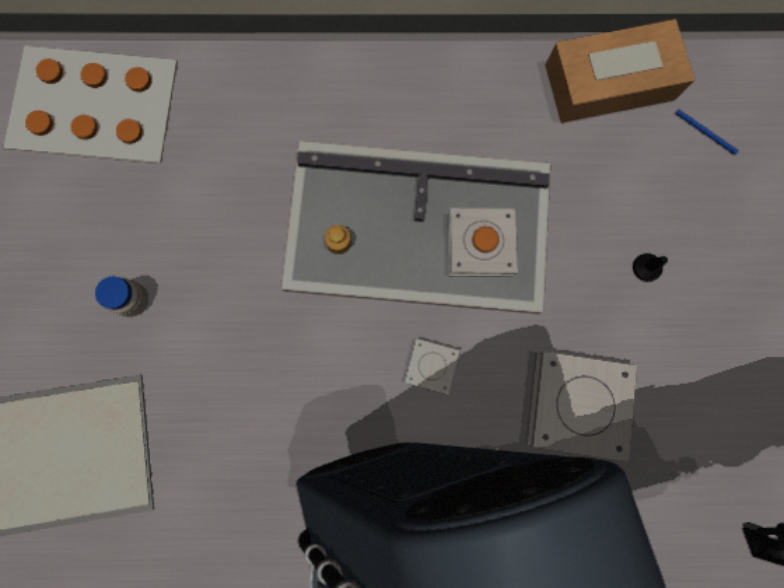

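View pics/scene.png

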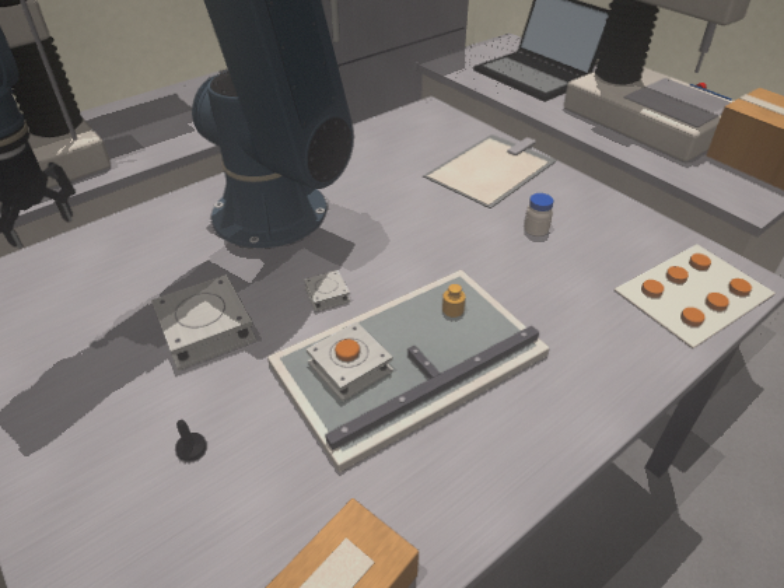

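```bash
cat > m.py <<'E'
from h import *
np.set_printoptions(precision=4,suppress=True)
from scipy.optimize import least_squares
B0=None
def pts(c):
    W=cloud(c); hsv=cv2.cvtColor(c["image"],cv2.COLOR_RGB2HSV); g=cv2.cvtColor(c["image"],cv2.COLOR_RGB2GRAY).astype(float)
    return W,hsv,g
def edgefit(c,models,z,g,p0,span=7,h=0.5):
    """refine rigid pose (x,y,yaw) so listed segments (local a,b) at height z sit on the strongest gradient, projecting in image"""
    p=np.array(p0,float)
    gs=cv2.GaussianBlur(g,(0,0),0.8)
    for it in range(6):
        A=[];R=[]
        for a,b in models:
            for s in np.linspace(.08,.92,25):
                l=np.array(a)*(1-s)+np.array(b)*s; d=np.array(b,float)-a; d/=np.linalg.norm(d); n=np.array([d[1],-d[0]])
                C,S=np.cos(p[2]),np.sin(p[2]); Rm=np.array([[C,-S],[S,C]])
                off=np.linspace(-span,span,57)*1e-3
                Q=(l[None]+off[:,None]*n)@Rm.T+p[:2]
                u=proj(c,np.c_[Q,np.full(len(Q),z)]).astype(np.float32)
                v=cv2.remap(gs.astype(np.float32),u[:,:1],u[:,1:],cv2.INTER_LINEAR).ravel()
                gr=np.abs(np.gradient(v)); k=gr.argmax()
                if gr[k]<.6 or k in(0,56): continue
                nw=Rm@n; dl=Rm@np.array([-l[1],l[0]])
                A.append([nw[0],nw[1],nw@dl]); R.append(off[k])
        A=np.array(A);R=np.array(R)
        r=least_squares(lambda x:(A@x-R)*1e3,np.zeros(3),loss="soft_l1",f_scale=.7)
        p+=r.x; span=max(3.5,span*.75)
    return p,np.median(np.abs(A@r.x-R))*1e3,len(R)
PL=[((-.055,-.055),(.055,-.055)),((.055,-.055),(.055,.055)),((.055,.055),(-.055,.055)),((-.055,.055),(-.055,-.055))]
BA=[((.085,-.22),(.085,-.01)),((.085,.01),(.085,.22)),((.107,-.22),(.107,.22)),((.005,-.008),(.08,-.008)),((.005,.008),(.08,.008))]
def tob(b,q):
    C,S=np.cos(b[2]),np.sin(b[2]); d=np.array(q[:2])-b[:2]
    return np.array([C*d[0]+S*d[1],-S*d[0]+C*d[1],q[2]-b[2]])
def draw(c,b,q):
    im=c["image"].copy()
    for M,p,z in((BA,b,.044),(PL,q,.064)):
        C,S=np.cos(p[2]),np.sin(p[2])
        for s in M:
            P=np.array(s)@np.array([[C,S],[-S,C]])+p[:2]; u=proj(c,np.c_[P,[z,z]])
            cv2.line(im,*[tuple(int(round(t)) for t in x) for x in u],(0,255,0),1)
    return im
E
python3 - <<'E'
from m import *
for n in("top","scene"):
    c=ctrl.capture(n); W,hsv,g=pts(c)
    b0=[.591,-.048,-.08]; 
    b,e,k=edgefit(c,BA,.044,g,b0,9); print(n,"base",b,e,k)
    m=(np.abs(W[...,2]-.064)<.006)&(np.hypot(W[...,0]-.545,W[...,1]+.147)<.085)
    r=cv2.minAreaRect((W[m][:,:2]*1000).astype(np.float32)); print(r)
    a=np.radians(r[2]); a=(a-b[2]+np.pi/4)%(np.pi/2)-np.pi/4+b[2]
    q,e,k=edgefit(c,PL,.064,g,[r[0][0]/1e3,r[0][1]/1e3,a],7); print("plat",q,e,k,"in base",tob(b,q))
    sm=(hsv[...,0]<14)&(hsv[...,1]>150)&(np.hypot(W[...,0]-.545,W[...,1]+.147)<.06)&(W[...,2]>.072)
    print("sample top",W[sm].mean(0),sm.sum())
    im=draw(c,b,q)
    if n=="top": cr=im[95:230,195:400]; save("crop.png",cr,3.8)
    for t in("weight",):
        for r in ctrl.cut_out(t,c)[:1]: print(t,tob(b,np.r_[np.median(W[r["mask"]],0)[:2],0]))
E
```

```text
top base [ 0.5783 -0.0408 -0.0987] 1.3217341430268597 112
((545.6813354492188, -146.4915771484375), (110.45957946777344, 110.76499938964844), 88.92899322509766)
plat [ 0.5463 -0.1447 -0.0139] 1.0082878321773308 99 in base [-0.0216 -0.1066  0.0848]
sample top [ 0.5441 -0.1466  0.0775] 250
weight [-0.0451  0.1331  0.0987]
scene base [ 0.5833 -0.0507 -0.0984] 0.6126011825092911 109
((546.4193725585938, -145.1580352783203), (111.05297088623047, 114.16079711914062), 89.30799102783203)
plat [ 0.5461 -0.1455 -0.0225] 0.4677822393441778 77 in base [-0.0277 -0.098   0.0759]
sample top [ 0.5475 -0.1487  0.0782] 151
weight [-0.0337  0.1389  0.0984]
```

View pics/crop.png

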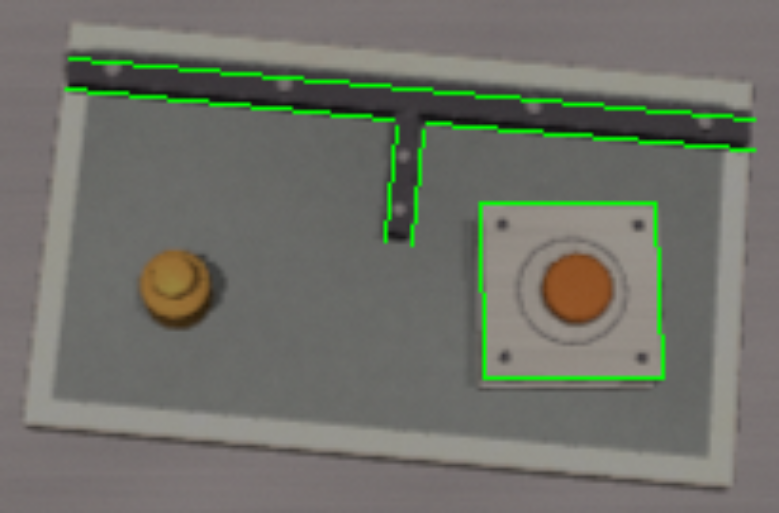

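Emit:
send_rows --steps '[[[2.7,2.9,0,0,0,-4.2,-0.2],[5.4,5.8,0,0,0,-8.4,-0.2],[8.1,8.7,0,0,0,-12.6,-0.2],[10.8,11.6,0,0,0,-16.8,-0.2],[13.5,14.5,0,0,0,-20.8,-0.2]]]'

```text
time: 1.72
tool_pos: [0.2666, -0.3361, 0.2314]
tool_rot: [0.999, -0.051, 0.0, 0.0]
ft_force: [1.6, -1.3, -0.5]
opening: 0.0513
finger_force: 0.0
```

Emit:
send_rows --steps '[[[2.7,2.9,-0.5,0,0,0,-0.2],[5.4,5.8,-1,0,0,0,-0.2],[8.1,8.7,-2,0,0,0,-0.2],[10.8,11.6,-3,0,0,0,-0.2],[13.5,14.5,-4,0,0,0,-0.2]]]'

```text
time: 2.13
tool_pos: [0.4019, -0.1908, 0.1911]
tool_rot: [0.999, -0.049, 0.0, 0.0]
ft_force: [0.2, -1.2, 0.4]
opening: 0.0511
finger_force: 0.0
```

Emit:
send_rows --steps '[[[2.3,2.9,-1,0,0,0,-0.2],[4.6,5.7,-2,0,0,0,-0.2],[4.6,5.7,-4,0,0,0,-0.2],[4.6,5.7,-6,0,0,0,-0.2],[4.6,5.7,-6,0,0,0,-0.2]]]'

```text
time: 2.55
tool_pos: [0.4453, -0.1344, 0.1283]
tool_rot: [0.999, -0.048, -0.002, -0.001]
ft_force: [-2.0, 0.4, -0.8]
opening: 0.0511
finger_force: 0.0
```

Emit:
send_rows --steps '[[[0,0,-3,0,0,0,-0.2],[0,0,-6,0,0,0,-0.2],[0,0,-8.5,0,0,0,-0.2],[0,0,-9.5,0,0,0,-0.2],[0,0,-10,0,0,0,-0.2]]]'

```text
time: 2.97
tool_pos: [0.446, -0.1357, 0.0305]
tool_rot: [0.999, -0.049, -0.001, -0.0]
ft_force: [0.2, -0.6, 0.9]
opening: 0.0513
finger_force: 0.0
```

Emit:
send_rows --steps '[[[0.3,-0.03,0,0,0,0,-0.2],[0.7,-0.07,0,0,0,0,-0.2],[1.1,-0.11,0,0,0,0,-0.2],[1.5,-0.15,0,0,0,0,-0.2],[1.8,-0.18,0,0,0,0,-0.2]]]'

```text
time: 3.38
tool_pos: [0.4661, -0.1376, 0.0321]
tool_rot: [0.999, -0.049, 0.001, 0.0]
ft_force: [0.4, -0.2, -0.1]
opening: 0.0515
finger_force: 0.0
```

Emit:
send_rows --steps '[[[0.2,-0.02,0,0,0,0,-0.2],[0.5,-0.05,0,0,0,0,-0.2],[0.8,-0.08,0,0,0,0,-0.2],[1.1,-0.11,0,0,0,0,-0.2],[1.3,-0.13,0,0,0,0,-0.2]]]'

```text
time: 3.8
tool_pos: [0.4781, -0.1387, 0.0313]
tool_rot: [0.999, -0.049, -0.0, -0.0]
ft_force: [-3.9, 1.4, -0.3]
opening: 0.0513
finger_force: 2.0
```

Emit:
send_rows --steps '[[[0.2,-0.02,0,0,0,0,-0.2],[0.5,-0.05,0,0,0,0,-0.2],[0.8,-0.08,0,0,0,0,-0.2],[1.1,-0.11,0,0,0,0,-0.2],[1.3,-0.13,0,0,0,0,-0.2]]]'

```text
time: 4.22
tool_pos: [0.4901, -0.1395, 0.031]
tool_rot: [0.999, -0.049, -0.001, -0.0]
ft_force: [-5.6, 2.5, 5.0]
opening: 0.0512
finger_force: 3.2
```

Emit:
send_rows --steps '[[[0.3,-0.03,0,0,0,0,-0.2],[0.6,-0.06,0,0,0,0,-0.2],[0.9,-0.09,0,0,0,0,-0.2],[1.2,-0.12,0,0,0,0,-0.2],[1.5,-0.15,0,0,0,0,-0.2]]]'

```text
time: 4.63
tool_pos: [0.5051, -0.1413, 0.031]
tool_rot: [0.999, -0.049, -0.001, -0.0]
ft_force: [-6.5, 0.8, 3.0]
opening: 0.0511
finger_force: 3.0
```

Emit:
send_rows --steps '[[[0.3,-0.03,0,0,0,0,-0.2],[0.6,-0.06,0,0,0,0,-0.2],[0.9,-0.09,0,0,0,0,-0.2],[1.2,-0.12,0,0,0,0,-0.2],[1.4,-0.14,0,0,0,0,-0.2]]]'

```text
time: 5.05
tool_pos: [0.5193, -0.1428, 0.031]
tool_rot: [0.999, -0.049, -0.001, -0.0]
ft_force: [-5.5, 0.6, 3.0]
opening: 0.051
finger_force: 2.8
```

```bash
cat > look.py <<'E'
import sys
from m import *
s=ctrl.sense(); print(s["time"],s["tool_pos"],s["ft_force"])
P0=eval(sys.argv[1]); b0=[.581,-.046,-.0985]
for n in("top","scene"):
    c=ctrl.capture(n); W,hsv,g=pts(c); 
    b=b0
    C,S=np.cos(b[2]),np.sin(b[2]); w=np.array([[C,-S],[S,C]])@P0[:2]+b[:2]
    m=(np.abs(W[...,2]-.064)<.006)&(np.hypot(W[...,0]-w[0],W[...,1]-w[1])<.085)
    q,e,k=edgefit(c,PL,.064,g,[*w,b[2]+P0[2]],7); print(n,"plat",q,e,k,"in base",tob(b,q))
    sm=(hsv[...,0]<14)&(hsv[...,1]>150)&(np.hypot(W[...,0]-w[0],W[...,1]-w[1])<.06)&(W[...,2]>.072)
    print("sample",tob(b,np.r_[W[sm].mean(0)[:2],0]),sm.sum())
    u=proj(c,[*w,.05])[0].astype(int)
    cv2.imwrite("pics/%s_%s.png"%(sys.argv[2],n),cv2.resize(np.hstack([x[max(0,u[1]-70):u[1]+70,max(0,u[0]-65):u[0]+65] for x in (c["image"],draw(c,b,q))])[...,::-1],None,fx=3,fy=3,interpolation=cv2.INTER_CUBIC))
E
python3 look.py "[.003,-.102,0.0]" a
```

```text
5.05 [ 0.5193 -0.1428  0.031 ] [-5.4838  0.609   2.9587]
top plat [ 0.5733 -0.1534 -0.1099] 1.0740066477113248 30 in base [ 0.0029 -0.1076 -0.0114]
sample [   nan    nan 0.0985] 0
scene plat [ 0.5748 -0.153  -0.0949] 0.5523250757818604 53 in base [ 0.0043 -0.1071  0.0036]
sample [ 0.0186 -0.1109  0.0985] 123look.py:12: RuntimeWarning: Mean of empty slice.
  print("sample",tob(b,np.r_[W[sm].mean(0)[:2],0]),sm.sum())
  ret = um.true_divide(
```

View pics/a_scene.png

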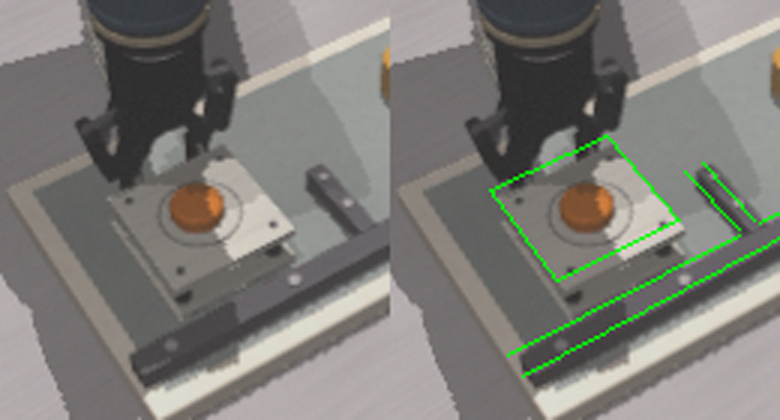

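Emit:
send_rows --steps '[[[0.25,-0.03,0,0,0,0,-0.2],[0.5,-0.05,0,0,0,0,-0.2],[0.75,-0.08,0,0,0,0,-0.2],[1.0,-0.1,0,0,0,0,-0.2],[1.2,-0.12,0,0,0,0,-0.2]]]'

```text
time: 5.57
tool_pos: [0.5321, -0.1441, 0.0312]
tool_rot: [0.999, -0.049, -0.0, -0.0]
ft_force: [-2.2, 0.8, -1.7]
opening: 0.0513
finger_force: 1.2
```

Emit:
send_rows --steps '[[[0.15,-0.015,0,0,0,0,-0.2],[0.3,-0.03,0,0,0,0,-0.2],[0.45,-0.045,0,0,0,0,-0.2],[0.55,-0.055,0,0,0,0,-0.2],[0.6,-0.06,0,0,0,0,-0.2]]]'

```text
time: 5.98
tool_pos: [0.538, -0.1447, 0.0313]
tool_rot: [0.999, -0.049, 0.0, -0.0]
ft_force: [-2.6, 0.5, -1.7]
opening: 0.0514
finger_force: 1.3
```

Emit:
send_rows --steps '[[[0.1,-0.01,0,0,0,0,-0.2],[0.2,-0.02,0,0,0,0,-0.2],[0.3,-0.03,0,0,0,0,-0.2],[0.4,-0.04,0,0,0,0,-0.2],[0.45,-0.045,0,0,0,0,-0.2]]]'

```text
time: 6.4
tool_pos: [0.5381, -0.1447, 0.031]
tool_rot: [0.999, -0.049, -0.004, -0.0]
ft_force: [-37.5, 3.7, 27.8]
opening: 0.0513
finger_force: 19.0
```

Emit:
send_rows --steps '[[[-0.5,0.05,0,0,0,0,-0.2],[-2,0.2,0,0,0,0,-0.2],[-4,0.4,0.5,0,0,0,-0.2],[-5,0.5,3.5,0,0,0,-0.2],[-5.5,0.55,7,0,0,0,-0.2]]]'

```text
time: 6.82
tool_pos: [0.4848, -0.1391, 0.1007]
tool_rot: [0.999, -0.049, -0.002, -0.0]
ft_force: [1.3, -0.1, 0.1]
opening: 0.0514
finger_force: 0.0
```

Emit:
send_rows --steps '[[[-3,-3,2,0,0,0,-0.2],[-5,-6,4,0,0,0,-0.2],[-7,-9,4,0,0,0,-0.2],[-7,-12,4,0,0,0,-0.2],[-7,-14,4,0,0,0,-0.2]]]'

```text
time: 7.23
tool_pos: [0.417, -0.2825, 0.1426]
tool_rot: [0.999, -0.05, 0.001, 0.001]
ft_force: [0.7, 0.0, 0.3]
opening: 0.0513
finger_force: 0.0
```

```bash
python3 look.py "[.032,-.105,0.0]" b; python3 -c "
from station import ctrl;print(ctrl.sense()['qpos'])"
```

```text
7.2333 [ 0.417  -0.2825  0.1426] [0.7355 0.0443 0.2885]
top plat [ 0.6027 -0.1555 -0.0931] 0.7976038264460112 100 in base [ 0.0324 -0.1068  0.0054]
sample [ 0.0302 -0.1085  0.0985] 238
scene plat [ 0.6032 -0.1558 -0.0916] 0.4751101334324161 100 in base [ 0.0329 -0.1071  0.0069]
sample [ 0.0342 -0.1102  0.0985] 171
[-5.94776877e-01  2.53799472e-01 -2.10757882e-01  1.10393635e+00
 -3.65855210e-04  2.64811877e+00]
```

View pics/b_top.png

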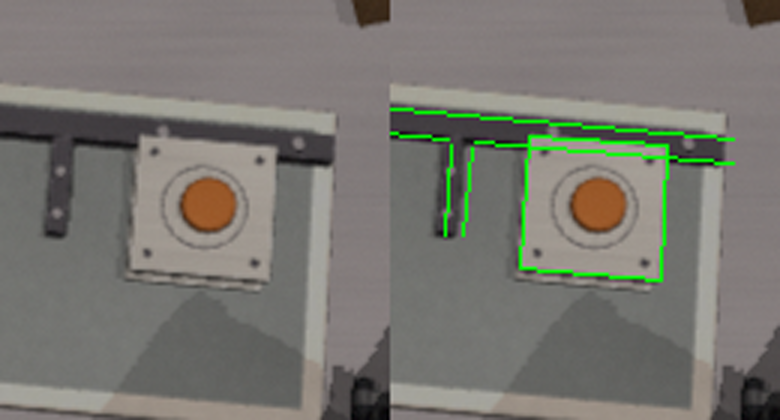

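Emit:
send_rows --steps '[[[2,0,0,0,0,7,-0.2],[5,0,0,0,0,14,-0.2],[8,0,0,0,0,21,-0.2],[11,0,0,0,0,28,-0.2],[14,0,0,0,0,35,-0.2]]]'

```text
time: 7.75
tool_pos: [0.5592, -0.2788, 0.1416]
tool_rot: [0.967, 0.257, 0.0, 0.0]
ft_force: [-0.2, 0.6, 0.1]
opening: 0.0512
finger_force: 0.0
```

Emit:
send_rows --steps '[[[2,0.6,0,0,0,7,-0.2],[3.8,1.2,0,0,0,14,-0.2],[3.8,1.8,0,0,0,21,-0.2],[3.8,2.4,0,0,0,28,-0.2],[3.8,3.2,0,0,0,35,-0.2]]]'

```text
time: 8.17
tool_pos: [0.596, -0.2467, 0.1411]
tool_rot: [0.845, 0.535, 0.0, 0.0]
ft_force: [0.7, 0.2, 0.9]
opening: 0.0516
finger_force: 0.0
```

Emit:
send_rows --steps '[[[0,0,0,0,0,7,-0.2],[0,0,0,0,0,14,-0.2],[0,0,-1,0,0,20.3,-0.2],[0,0,-3,0,0,20.3,-0.2],[0,0,-3.5,0,0,20.3,-0.2]]]'

```text
time: 8.58
tool_pos: [0.5948, -0.2465, 0.1042]
tool_rot: [0.739, 0.674, -0.0, -0.001]
ft_force: [-1.0, -0.2, -1.0]
opening: 0.0514
finger_force: 0.0
```

Emit:
send_rows --steps '[[[0,0,-2.5,0,0,0,-0.2],[0,0,-5,0,0,0,-0.2],[0,0,-6.5,0,0,0,-0.2],[0,0,-7.3,0,0,0,-0.2],[0,0,-7.3,0,0,0,-0.2]]]'

```text
time: 9.0
tool_pos: [0.5946, -0.2469, 0.032]
tool_rot: [0.739, 0.673, -0.0, -0.001]
ft_force: [0.4, -0.0, 0.1]
opening: 0.0515
finger_force: 0.0
```

Emit:
send_rows --steps '[[[0.03,0.3,0,0,0,0,-0.2],[0.06,0.7,0,0,0,0,-0.2],[0.1,1.1,0,0,0,0,-0.2],[0.14,1.5,0,0,0,0,-0.2],[0.17,1.8,0,0,0,0,-0.2]]]'

```text
time: 9.42
tool_pos: [0.5975, -0.2291, 0.034]
tool_rot: [0.739, 0.674, 0.0, 0.0]
ft_force: [-0.6, 0.7, 1.2]
opening: 0.0512
finger_force: 0.0
```

Emit:
send_rows --steps '[[[0.02,0.2,0,0,0,0,-0.2],[0.05,0.5,0,0,0,0,-0.2],[0.07,0.8,0,0,0,0,-0.2],[0.1,1.1,0,0,0,0,-0.2],[0.12,1.3,0,0,0,0,-0.2]]]'

```text
time: 9.83
tool_pos: [0.5983, -0.2167, 0.0334]
tool_rot: [0.739, 0.673, -0.0, 0.0]
ft_force: [-1.1, -4.0, 0.4]
opening: 0.0512
finger_force: 2.1
```

Emit:
send_rows --steps '[[[0.02,0.2,0,0,0,0,-0.2],[0.05,0.5,0,0,0,0,-0.2],[0.07,0.8,0,0,0,0,-0.2],[0.1,1.1,0,0,0,0,-0.2],[0.12,1.3,0,0,0,0,-0.2]]]'

```text
time: 10.25
tool_pos: [0.5996, -0.2033, 0.0334]
tool_rot: [0.739, 0.674, 0.0, 0.0]
ft_force: [0.4, -4.5, 1.0]
opening: 0.0513
finger_force: 2.3
```

Emit:
send_rows --steps '[[[0.02,0.25,0,0,0,0,-0.2],[0.05,0.5,0,0,0,0,-0.2],[0.07,0.8,0,0,0,0,-0.2],[0.1,1.1,0,0,0,0,-0.2],[0.12,1.3,0,0,0,0,-0.2]]]'

```text
time: 10.67
tool_pos: [0.6007, -0.1903, 0.0334]
tool_rot: [0.739, 0.674, 0.0, 0.0]
ft_force: [-1.3, -5.6, 2.1]
opening: 0.0509
finger_force: 2.5
```

Emit:
send_rows --steps '[[[0.02,0.2,0,0,0,0,-0.2],[0.04,0.4,0,0,0,0,-0.2],[0.06,0.6,0,0,0,0,-0.2],[0.07,0.75,0,0,0,0,-0.2],[0.08,0.9,0,0,0,0,-0.2]]]'

```text
time: 11.08
tool_pos: [0.6015, -0.1815, 0.0334]
tool_rot: [0.739, 0.673, 0.0, 0.0]
ft_force: [0.1, -5.6, 2.6]
opening: 0.0509
finger_force: 2.6
```

Emit:
send_rows --steps '[[[0.01,0.1,0,0,0,0,-0.2],[0.02,0.2,0,0,0,0,-0.2],[0.03,0.3,0,0,0,0,-0.2],[0.04,0.4,0,0,0,0,-0.2],[0.04,0.4,0,0,0,0,-0.2]]]'

```text
time: 11.5
tool_pos: [0.6019, -0.1774, 0.0333]
tool_rot: [0.739, 0.674, 0.0, -0.0]
ft_force: [-0.6, -3.0, 2.6]
opening: 0.0512
finger_force: 1.8
```

Emit:
send_rows --steps '[[[0.01,0.1,0,0,0,0,-0.2],[0.02,0.2,0,0,0,0,-0.2],[0.03,0.3,0,0,0,0,-0.2],[0.03,0.35,0,0,0,0,-0.2],[0.03,0.35,0,0,0,0,-0.2]]]'

```text
time: 11.92
tool_pos: [0.6022, -0.174, 0.0334]
tool_rot: [0.739, 0.673, 0.0, 0.0]
ft_force: [0.2, -4.3, 2.3]
opening: 0.051
finger_force: 2.1
```

Emit:
send_rows --steps '[[[0.01,0.1,0,0,0,0,-0.2],[0.02,0.2,0,0,0,0,-0.2],[0.03,0.3,0,0,0,0,-0.2],[0.03,0.35,0,0,0,0,-0.2],[0.03,0.35,0,0,0,0,-0.2]]]'

```text
time: 12.33
tool_pos: [0.6025, -0.1706, 0.0334]
tool_rot: [0.739, 0.673, 0.0, 0.0]
ft_force: [0.4, -4.2, 2.6]
opening: 0.0514
finger_force: 2.1
```

Emit:
send_rows --steps '[[[0.01,0.1,0,0,0,0,-0.2],[0.02,0.2,0,0,0,0,-0.2],[0.03,0.3,0,0,0,0,-0.2],[0.03,0.35,0,0,0,0,-0.2],[0.03,0.35,0,0,0,0,-0.2]]]'

```text
time: 12.75
tool_pos: [0.6021, -0.1696, 0.0335]
tool_rot: [0.74, 0.673, -0.002, 0.001]
ft_force: [-5.7, -22.7, 4.0]
opening: 0.051
finger_force: 11.6
```

Emit:
send_rows --steps '[[[-0.05,-0.5,0,0,0,0,-0.2],[-0.2,-2,0,0,0,0,-0.2],[-0.4,-4,0.5,0,0,0,-0.2],[-0.5,-5.5,3.5,0,0,0,-0.2],[-2,-7.5,7,0,0,0,-0.2]]]'

```text
time: 13.17
tool_pos: [0.5827, -0.2414, 0.1008]
tool_rot: [0.739, 0.674, -0.0, -0.002]
ft_force: [0.8, -1.2, 1.1]
opening: 0.0512
finger_force: 0.0
```

Emit:
send_rows --steps '[[[-3,0,2,0,0,-7,-0.2],[-6,0,4,0,0,-14,-0.2],[-9,0,4,0,0,-21,-0.2],[-12,0,4,0,0,-28,-0.2],[-15,0,4,0,0,-35,-0.2]]]'

```text
time: 13.58
tool_pos: [0.4318, -0.2416, 0.1423]
tool_rot: [0.909, 0.417, 0.0, -0.0]
ft_force: [-0.1, -0.7, -0.2]
opening: 0.0512
finger_force: 0.0
```

```bash
sed -i 's/b0=\[.*\]/b0=[.584,-.043,-.0925]/' look.py; python3 look.py "[.030,-.063,0.0]" c
```

```text
13.5833 [ 0.4318 -0.2416  0.1423] [-0.089  -0.6624 -0.2484]
top plat [ 0.6071 -0.1047 -0.1022] 0.7621741966899624 100 in base [ 0.0287 -0.0593 -0.0097]
sample [ 0.0269 -0.061   0.0925] 237
scene plat [ 0.6075 -0.1047 -0.0966] 0.5277260555465935 100 in base [ 0.0291 -0.0593 -0.0041]
sample [ 0.0299 -0.0624  0.0925] 163
```

View pics/c_top.png

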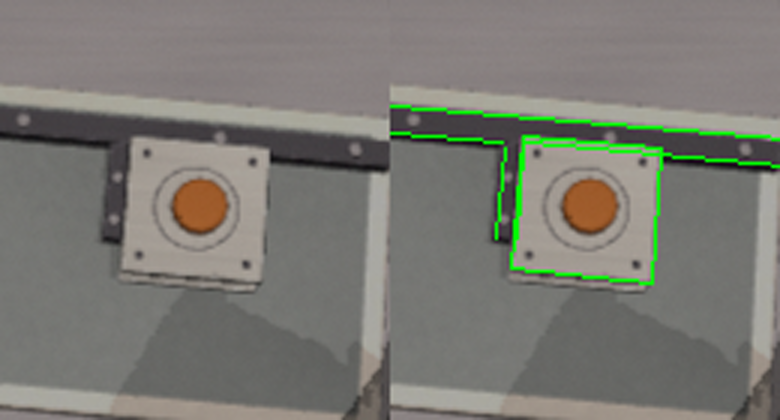

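View pics/c_scene.png

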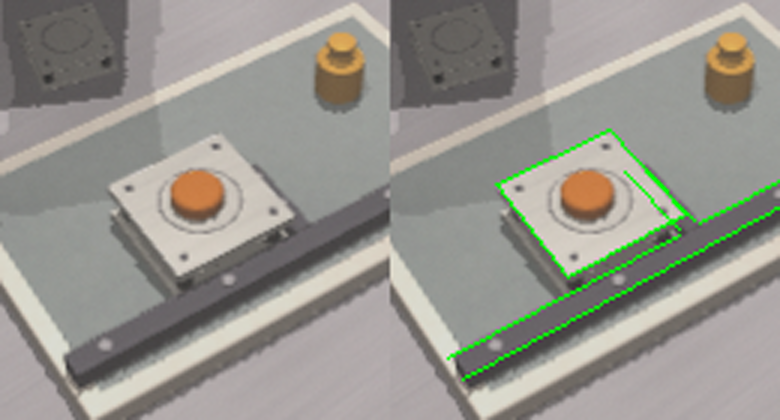

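Emit:
send_rows --steps '[[[0,3,0,0,0,-7,-0.2],[0,6,0,0,0,-14,-0.2],[0,9,0,0,0,-21,-0.2],[1,12,0,0,0,-28,-0.2],[3,14.6,0,0,0,-35,-0.2]]]'

```text
time: 14.1
tool_pos: [0.4616, -0.0953, 0.1425]
tool_rot: [0.992, 0.129, -0.0, -0.0]
ft_force: [0.6, -1.4, 0.3]
opening: 0.0511
finger_force: 0.0
```

Emit:
send_rows --steps '[[[2,0,0,0,0,-7,-0.2],[4,0,-1,0,0,-14,-0.2],[4.8,0,-2,0,0,-19.8,-0.2],[4.8,0,-4,0,0,-19.8,-0.2],[4.8,0,-4,0,0,-19.8,-0.2]]]'

```text
time: 14.52
tool_pos: [0.5094, -0.0964, 0.0991]
tool_rot: [0.999, -0.04, -0.002, -0.001]
ft_force: [-0.6, -0.5, -1.3]
opening: 0.0514
finger_force: 0.0
```

Emit:
send_rows --steps '[[[0,0,-2.5,0,0,0,-0.2],[0,0,-5,0,0,0,-0.2],[0,0,-6.3,0,0,0,-0.2],[0,0,-7,0,0,0,-0.2],[0,0,-7,0,0,0,-0.2]]]'

```text
time: 14.93
tool_pos: [0.5096, -0.0968, 0.0315]
tool_rot: [0.999, -0.04, -0.001, -0.0]
ft_force: [0.0, 0.9, 0.8]
opening: 0.0512
finger_force: 0.0
```

Emit:
send_rows --steps '[[[0.5,-0.05,0,0,0,0,-0.2],[1,-0.1,0,0,0,0,-0.2],[1.5,-0.14,0,0,0,0,-0.2],[2,-0.19,0,0,0,0,-0.2],[2.4,-0.23,0,0,0,0,-0.2]]]'

```text
time: 15.35
tool_pos: [0.5355, -0.0992, 0.0328]
tool_rot: [0.999, -0.041, 0.001, 0.0]
ft_force: [-1.6, -0.5, -0.1]
opening: 0.0514
finger_force: 0.0
```

Emit:
send_rows --steps '[[[0.1,-0.01,0,0,0,-0.9,-0.2],[0.2,-0.02,0,0,0,-0.9,-0.2],[0.3,-0.03,0,0,0,-0.9,-0.2],[0.4,-0.04,0,0,0,-0.9,-0.2],[0.5,-0.05,0,0,0,-0.9,-0.2]]]'

```text
time: 15.77
tool_pos: [0.5393, -0.0996, 0.0322]
tool_rot: [0.999, -0.049, -0.0, -0.0]
ft_force: [-0.5, 0.4, -1.1]
opening: 0.0513
finger_force: 0.0
```

Emit:
send_rows --steps '[[[0.1,-0.01,0,0,0,0,-0.2],[0.2,-0.02,0,0,0,0,-0.2],[0.3,-0.03,0,0,0,0,-0.2],[0.3,-0.03,0,0,0,0,-0.2],[0.3,-0.03,0,0,0,0,-0.2]]]'

```text
time: 16.18
tool_pos: [0.5418, -0.0998, 0.0321]
tool_rot: [0.999, -0.049, -0.001, -0.0]
ft_force: [-6.4, 1.0, 3.8]
opening: 0.0511
finger_force: 2.7
```

Emit:
send_rows --steps '[[[0.08,-0.01,0,0,0,0,-0.2],[0.16,-0.02,0,0,0,0,-0.2],[0.24,-0.02,0,0,0,0,-0.2],[0.3,-0.03,0,0,0,0,-0.2],[0.3,-0.03,0,0,0,0,-0.2]]]'

```text
time: 16.6
tool_pos: [0.5424, -0.0999, 0.0319]
tool_rot: [0.999, -0.049, -0.003, -0.0]
ft_force: [-23.2, 1.9, 18.4]
opening: 0.0513
finger_force: 11.5
```

Pressed on the rail, exactly where expected. Backing away.

Emit:
send_rows --steps '[[[-0.4,0.04,0,0,0,0,-0.2],[-2,0.2,0,0,0,0,-0.2],[-4,0.4,0.5,0,0,0,-0.2],[-5,0.5,3.5,0,0,0,-0.2],[-6,0.6,7,0,0,0,-0.2]]]'

```text
time: 17.02
tool_pos: [0.483, -0.0938, 0.1013]
tool_rot: [0.999, -0.049, -0.002, -0.0]
ft_force: [0.8, -0.2, 0.9]
opening: 0.0516
finger_force: 0.0
```

Emit:
send_rows --steps '[[[-3,0,2,0,0,0,-0.2],[-6,0,4,0,0,0,-0.2],[-9,-2,5,0,0,0,-0.2],[-11,-5,5,0,0,0,-0.2],[-12,-8,5,0,0,0,-0.2]]]'

```text
time: 17.43
tool_pos: [0.3638, -0.1746, 0.1533]
tool_rot: [0.999, -0.048, 0.001, 0.0]
ft_force: [1.9, -0.8, 0.8]
opening: 0.0509
finger_force: 0.0
```

```bash
python3 look.py "[.030,-.063,0.0]" d
```

```text
17.4333 [ 0.3638 -0.1746  0.1533] [ 1.9008 -0.7905  0.7782]
top plat [ 0.6079 -0.1047 -0.1055] 0.6923792464939152 100 in base [ 0.0295 -0.0593 -0.013 ]
sample [ 0.0272 -0.0609  0.0925] 241
scene plat [ 0.6087 -0.1047 -0.0919] 0.5814511724459296 99 in base [ 0.0303 -0.0591  0.0006]
sample [ 0.031  -0.0626  0.0925] 160
```

View pics/d_top.png

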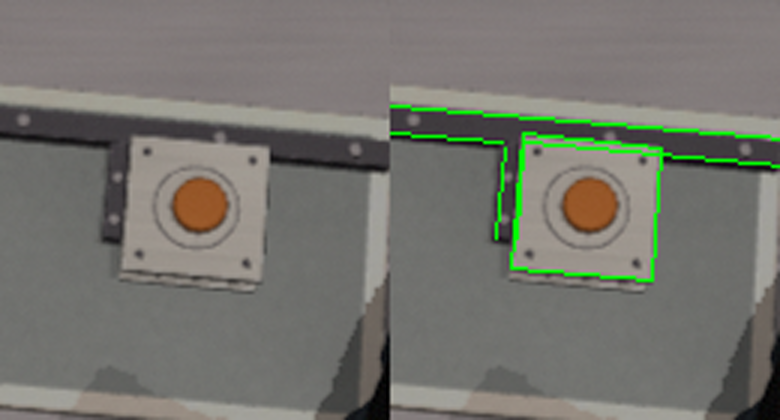

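The platform at (200,208) lies flush against the rail and the stop, and the disc is inside the ring. I'm handing the job in.

```bash
python3 -c "
from station import ctrl;print(ctrl.close_job())"
```

```text
the job is handed in; nothing more can be done
None
```

I pushed the platform against the back rail and the cross stop (force rose at both contacts), the last pictures show it flush with the disc inside the ring, the arm is backed away, and the job is handed in at about 17.5 s; no verdict came back.

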